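# Put the hole saws away in their blocks

## Task

Put the four hole saws away: stand each one, shank up and flat on the bottom, in the round recess of the pine block that belongs to it, the smallest saw in the smallest recess and so on up to the largest saw in the largest. Set each down, do not drop it in. Leave the drill chuck and the turned wooden knob standing where they are.

Things in the scene. Friction and masses are not known exactly. Their poses are not given: they have to be found in the camera images.
- saw_26: The smallest of four hole saws: a loose steel cup, 26 mm outside diameter, 40 mm high, teeth down, closed on top, with a round shank of 12 mm diameter rising 30 mm from the middle of its top (70 mm in all), to grip from above. About 90 g, give or take a third. Origin: centre of its underside (toothed rim); z up along the shank. Its yaw does not matter.
- saw_38: The second smallest of four hole saws: a loose steel cup, 38 mm outside diameter, 40 mm high, teeth down, closed on top, with a round shank of 12 mm diameter rising 30 mm from the middle of its top (70 mm in all), to grip from above. About 140 g, give or take a third. Origin: centre of its underside (toothed rim); z up along the shank. Its yaw does not matter.
- saw_50: The second largest of four hole saws: a loose steel cup, 50 mm outside diameter, 40 mm high, teeth down, closed on top, with a round shank of 12 mm diameter rising 30 mm from the middle of its top (70 mm in all), to grip from above. About 200 g, give or take a third. Origin: centre of its underside (toothed rim); z up along the shank. Its yaw does not matter.
- saw_62: The largest of four hole saws: a loose steel cup, 62 mm outside diameter, 40 mm high, teeth down, closed on top, with a round shank of 12 mm diameter rising 30 mm from the middle of its top (70 mm in all), to grip from above. About 270 g, give or take a third. Origin: centre of its underside (toothed rim); z up along the shank. Its yaw does not matter.
- block_26: Pine storage block for the smallest hole saw, fastened to the bench: 64 x 64 mm, 30 mm high, with one round flat-bottomed recess of 44 mm diameter in the middle of its top, 12 mm deep, so that the recess floor is 18 mm above the bench. Origin: centre of its underside; z up, x and y along its sides.
- block_38: Pine storage block for the second smallest hole saw, fastened to the bench: 76 x 76 mm, 30 mm high, with one round flat-bottomed recess of 56 mm diameter in the middle of its top, 12 mm deep, so that the recess floor is 18 mm above the bench. Origin: centre of its underside; z up, x and y along its sides.
- block_50: Pine storage block for the second largest hole saw, fastened to the bench: 88 x 88 mm, 30 mm high, with one round flat-bottomed recess of 68 mm diameter in the middle of its top, 12 mm deep, so that the recess floor is 18 mm above the bench. Origin: centre of its underside; z up, x and y along its sides.
- block_62: Pine storage block for the largest hole saw, fastened to the bench: 100 x 100 mm, 30 mm high, with one round flat-bottomed recess of 80 mm diameter in the middle of its top, 12 mm deep, so that the recess floor is 18 mm above the bench. Origin: centre of its underside; z up, x and y along its sides.
- chuck: A loose dark steel drill chuck, 43 mm across and 64 mm high, standing with its tapered nose up; not a hole saw, to be left where it is. Origin: centre of its underside; z up.
- knob: A loose turned wooden drawer knob, 48 mm across its head and 47 mm high, standing on its 36 mm foot; not a hole saw, to be left where it is. Origin: centre of its underside; z up.
There are look-alikes about, which are no part of the job. What is shaped like the saw_38 but red is not meant.

How it is judged:
By the outcome, as a careful person would: the job done as asked, in the order asked, and still so for the second after the job is handed in, with the robot touching nothing.
It also fails if it takes over 112 s, if anything falls off the work surface, if the arm or the gripper's body presses on something with over 40 N, if the wrist force passes 120 N, or if a joint passes its speed limit or range.

## Robot

A 7-joint arm with a two-finger parallel gripper is mounted at the origin on the work surface. World frame = base frame: x ahead of the robot, y to its left, z up, the work surface at z = 0. Lengths are in m, angles in degrees, forces in N, time in s.
With the tool pointing down it reaches from about 0.35 to 0.775 m from the base axis. Payload 3.1 kg.
Tool frame: the origin (TCP) lies on the centre line of the jaws, within the pads' length; the fingertips stand 17 mm ahead of it and the grasp point (between the pads) lies 2 mm behind it (robot.tip_reach is the distance from the TCP to the fingertips, in m); z points along the fingers, y is the line along which they close (so a half turn about z gives the same grasp; the last joint's range is limited). The gripper opens to 85 mm and grips with 20 to 120 N. Pads are 22 mm wide; open, the fingers measure 114 mm over their backs; the gripper's body (76 mm by 85 mm) begins 54 mm behind the grasp point. The pads swing forward as they close: fully open they stand 13 mm farther back than shut.
Start: joints at [65.22, 17.813, 0.802, 86.603, -0.252, 75.585, -1.558], TCP at [0.21, -0.509, 0.248] pointing down, gripper open.
Joint ranges: [-154.91, 154.91], [-16.99, 109.72], [-72.82, 74.43], [7.12, 147.25], [-82.49, 262.49], [11.32, 116.49], [-174.64, 174.64]. Speed limits (degrees/s): [159.86, 159.86, 180, 180, 180, 180, 180].

## Interface

Orientations are given as [roll, pitch, yaw] about the fixed x, y, z axes, in that order (R = Rz(yaw) Ry(pitch) Rx(roll)).
In Python, from station import robot, fingers, vision, workorder, recognise gives the robot as it stands. Calls block until the motion is done:
- robot.move_to(position, orientation): joint-space move of the TCP to a pose.
- robot.line_to(position, orientation=None, velocity=0.15, f_stop=None): straight line of the TCP; orientation=None keeps the orientation; velocity is the mean speed in m/s. With f_stop (N) it stops when the force on the tool has changed by that much, and returns True; else False.
- robot.move_j(angles): joint-space move.
- fingers.gripper_to(opening, force=None): opening from 0.0 (shut) to 1.0 (fully open); force is the grip in N (None keeps the last); returns when the fingers have stopped.
- robot.pause(seconds).
- robot.inverse_kinematics(position, orientation): joint angles nearest the present ones, or None.
- vision.grab_frame(name): name is "scene" or "side" or "wrist"; returns the picture (420x560x3 uint8, red, green, blue); there is no depth.
- vision.calibration(name): a dict with "mtx" (3x3 intrinsics, pixels), "k1" (the pictures are not rectified: a ray, as slopes to the right and down, at radius r is drawn at 1 + k1 r^2 times it, then the intrinsics apply), "extrinsics" (4x4, takes a point from world to camera coordinates); the wrist camera has in their place "T_tool_cam" (4x4, takes a point from camera to tool coordinates, whose origin is the TCP and whose axes are the flange's). Camera axes: x right, y up, looking along -z (the intrinsics and any distortion apply to the point x, -y, -z); pixel columns grow to the right and rows downward; lengths in m; the calibration is good to about 2 mm. A picture is of the moment at which its call begins: read the wrist's pose just before it. calibration takes no time and is no camera call.
A pose or a line that the arm cannot do raises robot.PlanningError and nothing moves.
- workorder.close_job(): hands the job in; it is judged then, once.
Trained networks look in the newest picture that a camera, given by its name, has taken for a name from the list of things; names that differ only in an ending like _2 or _b are one class to them, and where a whole thing is asked for, a point or a joint stands for the part that bears it (a point fixed in the world has none). Each returns a list of dicts, best first, with "p" (0 to 1); they miss things now and then, are a little off and sometimes report something else, mostly with a low value. They report only what shows in the picture. A call takes as long as a camera call. They do not tell look-alikes from the thing itself.
- recognise(label, camera): "rect" ([centre column, centre row, width, height] in pixels, round what is visible of it).
Readings, each from a call of its own:
- robot.current_time_s(): time.
- robot.current_joint_positions(): joint angles.
- robot.current_dq(): joint speeds.
- robot.current_joint_torque(): joint torques, N m.
- robot.current_tool_pos(): TCP position.
- robot.current_eef_rot(): TCP orientation.
- robot.current_contact_force(): force on the tool from outside, world axes, zero at the start.
- robot.current_torque(): the same for the moment, N m.
- robot.current_finger_gap(): opening from 0.0 (shut) to 1.0 (fully open).
- robot.current_gripper_force(): force on a finger pad.
Only numpy, scipy, OpenCV 4.12 (cv2) and the standard library are available. Lean on these libraries where they do the work, as an engineer would, in place of code of your own. Each camera call takes 0.05 s, during which the arm holds its last target. There are 200 camera calls.

## Working session

There is one attempt and no reset: what is moved stays moved. The work goes in short steps, each a Python script; the robot and the scene stay as the last script left them, time stands still between calls to the robot, and variables do not carry over. Pictures are saved under pics/ and viewed, at most 14 in all, crops included, and the job is handed in when it is done.

```bash
ls; mkdir -p pics
python3 - <<'E'
from station import robot, fingers, vision, workorder, recognise
import cv2
for c in ("scene","side"):
    im=vision.grab_frame(c); cv2.imwrite(f"pics/{c}0.png",im[:,:,::-1])
    k=vision.calibration(c); print(k)
    for l in ("saw_26","saw_38","saw_50","saw_62","block_26","block_38","block_50","block_62","chuck","knob"):
        print(c,l,[(round(d["p"],2),[round(float(v)) for v in d["rect"]]) for d in recognise(l,c)][:5])
print(vision.calibration("wrist"),robot.current_time_s())
E
```

```text
pics
{'mtx': array([[471.60744655,   0.        , 286.82262619],
       [  0.        , 471.60744655, 207.61954931],
       [  0.        ,   0.        ,   1.        ]]), 'k1': -0.14544111895805556, 'extrinsics': array([[-0.09320037,  0.99557679, -0.01185518,  0.0432236 ],
       [-0.81302777, -0.06922729,  0.57809465,  0.41469702],
       [ 0.57471692,  0.06351722,  0.81588359, -1.47838861],
       [ 0.        ,  0.        ,  0.        ,  1.        ]])}
scene saw_26 [(0.75, [240, 248, 15, 26]), (0.73, [120, 189, 29, 22]), (0.6, [281, 193, 24, 28]), (0.59, [226, 176, 10, 28]), (0.59, [269, 260, 19, 22])]
scene saw_38 [(0.75, [240, 248, 15, 26]), (0.73, [120, 189, 29, 22]), (0.6, [281, 193, 24, 28]), (0.59, [226, 176, 10, 28]), (0.59, [269, 260, 19, 22])]
scene saw_50 [(0.75, [240, 248, 15, 26]), (0.73, [120, 189, 29, 22]), (0.6, [281, 193, 24, 28]), (0.59, [226, 176, 10, 28]), (0.59, [269, 260, 19, 22])]
scene saw_62 [(0.75, [240, 248, 15, 26]), (0.73, [120, 189, 29, 22]), (0.6, [281, 193, 24, 28]), (0.59, [226, 176, 10, 28]), (0.59, [269, 260, 19, 22])]
scene block_26 [(0.84, [173, 230
[... 2079 characters left out ...]
, 180, 30, 33]), (0.61, [211, 160, 41, 33])]
side chuck [(0.7, [241, 334, 24, 38]), (0.7, [270, 217, 26, 34])]
side knob [(0.69, [333, 185, 17, 15])]
{'mtx': array([[307.33963722,   0.        , 280.00528544],
       [  0.        , 307.33963722, 206.93009462],
       [  0.        ,   0.        ,   1.        ]]), 'k1': -0.01606077970355499, 'T_tool_cam': array([[ 5.31425091e-05,  9.62387950e-01,  2.71678911e-01,
         6.90968923e-02],
       [ 9.99999829e-01,  1.07036171e-04, -5.74769757e-04,
         1.03869796e-03],
       [-5.82230958e-04,  2.71678895e-01, -9.62387780e-01,
        -1.25633484e-01],
       [ 0.00000000e+00,  0.00000000e+00,  0.00000000e+00,
         1.00000000e+00]])} 1.1
```

View pics/scene0.png

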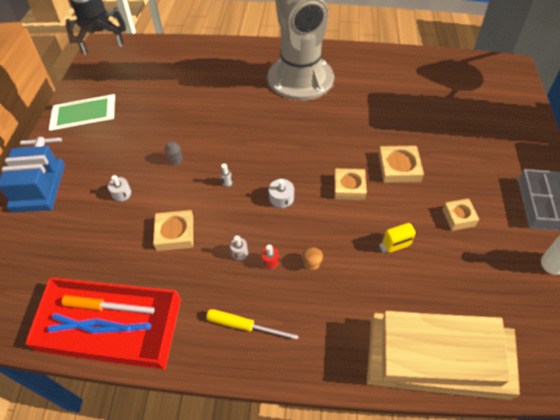

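View pics/side0.png

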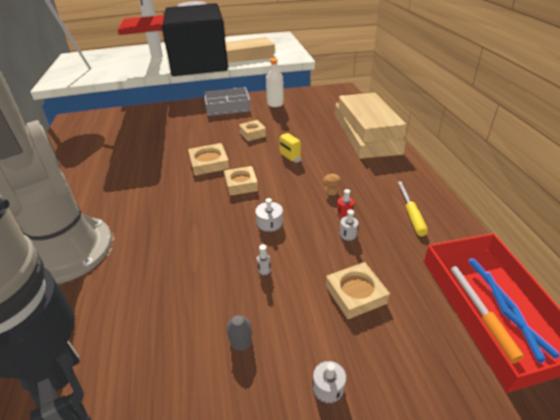

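The scene view shows grey saws at (120,188), (226,176), (281,193) and (239,248). The red look-alike is at (270,256), the chuck at (173,153) and the knob at (313,258). The blocks are at (173,230), (402,163), (351,183) and (461,214). The side view agrees. Next I'll get coarse positions, then do a wrist survey.

```bash
cat > h.py <<'E'
from station import robot, fingers, vision, workorder, recognise
import numpy as np, cv2, json, pickle
from scipy.spatial.transform import Rotation as R
def cam(name, pose=None):
    """K,k1,T world->cam"""
    c=vision.calibration(name)
    if name!="wrist": return c["mtx"],c["k1"],np.array(c["extrinsics"])
    p,r=pose; T=np.eye(4); T[:3,:3]=R.from_euler("xyz",r,degrees=True).as_matrix(); T[:3,3]=p
    return c["mtx"],c["k1"],np.linalg.inv(T@c["T_tool_cam"])
def ray(C,uv):
    K,k1,T=C
    x=cv2.undistortPoints(np.array([[uv]],float),K,np.array([k1,0,0,0.]))[0,0]
    d=T[:3,:3].T@np.array([x[0],-x[1],-1]); return -T[:3,:3].T@T[:3,3], d/np.linalg.norm(d)
def onplane(C,uv,z):
    o,d=ray(C,uv); return o+d*(z-o[2])/d[2]
def tri(rs):
    A=sum(np.eye(3)-np.outer(d,d) for o,d in rs); b=sum((np.eye(3)-np.outer(d,d))@o for o,d in rs)
    p=np.linalg.solve(A,b); return p,[float(np.linalg.norm(np.cross(p-o,d))) for o,d in rs]
def project(C,p):
    K,k1,T=C; q=T[:3,:3]@p+T[:3,3]; x=np.array([q[0],-q[1]])/-q[2]; x=x*(1+k1*(x@x)); return K[:2,:2]@x+K[:2,2]
def snap(tag):
    pose=(np.array(robot.current_tool_pos()),np.array(robot.current_eef_rot()))
    im=vision.grab_frame("wrist"); cv2.imwrite(f"pics/{tag}.png",im[:,:,::-1]); pickle.dump(pose,open(f"pics/{tag}.pkl","wb")); return pose,im
def load(tag): return cam("wrist",pickle.load(open(f"pics/{tag}.pkl","rb")))
E
python3 - <<'E'
from h import *
np.set_printoptions(precision=3,suppress=True)
s=cam("scene"); d=cam("side")
for n,a,b in [("A",(120,189),(329,384)),("B",(226,176),(264,261)),("C",(281,193),(270,216)),("D",(239,248),(348,227)),("b1",(173,230),(358,291)),("b2",(402,163),(209,160)),("b3",(351,184),(240,180)),("b4",(461,214),(252,131)),("chuck",(173,152),(240,334)),("knob",(313,258),(333,185)),("red",(270,258),(346,207)),("tape",(398,238),(290,148))]:
    print(n,*tri([ray(s,a),ray(d,b)]))
print(robot.current_eef_rot(), robot.current_tool_pos())
for p in [(0.42,-.3,.25),(.42,-.1,.25),(.42,.1,.25),(.42,.3,.25)]:
    for yaw in (0,180,90,-90): 
        q=robot.inverse_kinematics(p,[180,0,yaw]); print(p,yaw,None if q is None else np.round(q))
E
```

```text
A [ 0.499 -0.435  0.015] [0.0011756567355541594, 0.0011756567355541998]
B [ 0.442 -0.159  0.027] [7.799530914405564e-05, 7.79953091441838e-05]
C [ 0.481 -0.013  0.02 ] [0.0001706594570898468, 0.00017065945708975462]
D [ 0.648 -0.094  0.022] [0.000714158099239412, 0.0007141580992393156]
b1 [ 0.609 -0.265  0.013] [0.0011826404407642602, 0.0011826404407642645]
b2 [0.349 0.298 0.009] [0.0038670991151558303, 0.0038670991151557995]
b3 [0.429 0.163 0.012] [0.0005235574246397348, 0.0005235574246397816]
b4 [0.5  0.44 0.01] [0.001039206712734917, 0.0010392067127347714]
chuck [ 0.371 -0.319  0.026] [0.0013959334954965418, 0.0013959334954965433]
knob [0.663 0.077 0.02 ] [0.0032070818266683072, 0.003207081826668498]
red [ 0.668 -0.02   0.019] [0.00041908424300725203, 0.00041908424300759236]
tape [0.593 0.275 0.026] [0.00012274173706554512, 0.00012274173706549406]
[180.     -0.     22.396] [ 0.21  -0.509  0.248]
(0.42, -0.3, 0.25) 0 [ 39.  14.  -6.  91.   2.  75. -58.]
(0.42, -0.3, 0.25) 180 [ 58.  16. -31.  91.   8.  75. 116.]
(0.42, -0.3, 0.25) 90 [ 49.  15. -19.  91.   5.  75.  29.]
(0.42, -0.3, 0.25) -90 [  30.   14.    5.   92.   -1.   75. -145.]
(0.42, -0.1, 0.25) 0 [ 32.   5. -22. 103.   2.  73. -81.]
(0.42, -0.1, 0.25) 180 [ 43.   6. -35. 102.   3.  73.  98.]
(0.42, -0.1, 0.25) 90 [ 40.   6. -32. 102.   3.  73.   8.]
(0.42, -0.1, 0.25) -90 [  26.    5.  -16.  103.    1.   73. -170.]
(0.42, 0.1, 0.25) 0 [  33.    8.  -53.  102.    7.   73. -112.]
(0.42, 0.1, 0.25) 180 [ 34.   8. -54. 102.   7.  73.  68.]
(0.42, 0.1, 0.25) 90 [ 29.   7. -48. 102.   6.  73. -21.]
(0.42, 0.1, 0.25) -90 [ 40.  10. -62. 102.   9.  74. 155.]
(0.42, 0.3, 0.25) 0 [ -55.   14.   22.   92.   -5.   75. -122.]
(0.42, 0.3, 0.25) 180 [ -4.  19. -44.  90.  13.  76.  41.]
(0.42, 0.3, 0.25) 90 [  6.  23. -58.  90.  20.  78. -55.]
(0.42, 0.3, 0.25) -90 [  7.  24. -62.  90.  22.  79. 124.]
```

```bash
cat >> h.py <<'E'
def go(p,yaws=range(0,360,15)):
    q0=np.array(robot.current_joint_positions()); best=None
    for y in yaws:
        try: q=robot.inverse_kinematics(p,[180,0,y])
        except Exception: q=None
        if q is None: continue
        c=np.max(np.abs(np.array(q)-q0))
        if best is None or c<best[0]: best=(c,y,q)
    robot.move_to(p,[180,0,best[1]]); return best[1]
E
python3 - <<'E'
from h import *
for i,p in enumerate([(.5,-.33,.25),(.5,-.08,.25),(.45,.2,.25),(.45,.38,.25)]):
    y=go(p,(0,180)); snap(f"w{i}"); print(i,y,robot.current_time_s(),np.round(robot.current_joint_positions()))
E
```

```text
0 0 2.4333 [ 36.  24.  -6.  78.   2.  78. -60.]
1 0 3.4667 [ 17.  13. -12.  93.   3.  74. -85.]
2 0 4.6167 [  -6.   13.  -24.   94.    5.   74. -121.]
3 0 5.4167 [ -22.   25.  -29.   79.   12.   79. -141.]
```

View pics/w0.png

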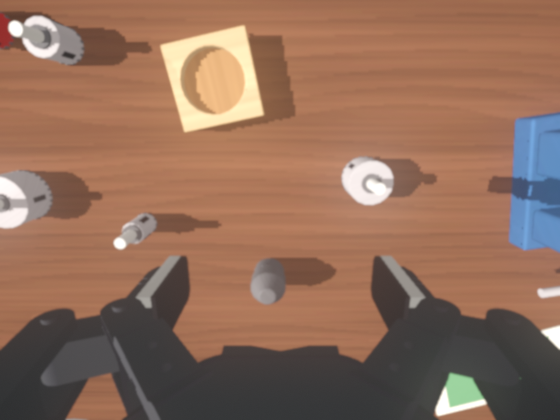

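View pics/w1.png

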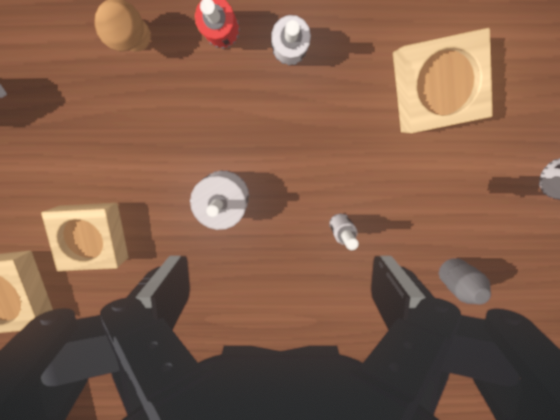

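View pics/w2.png

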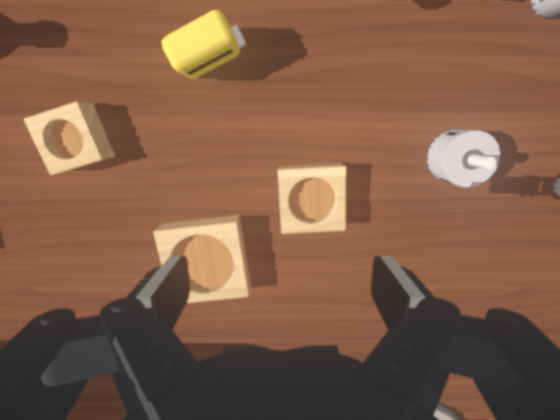

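View pics/w3.png

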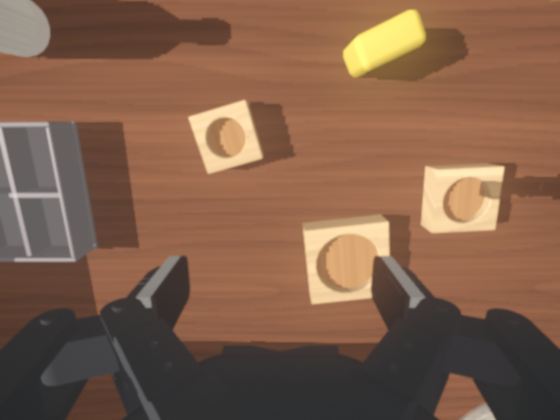

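Wrist views: w0 has saws A (370,185), B (122,242) and D (17,30), plus b1. w1 has C (213,208), B (350,240), D (292,30) and the red look-alike (208,8), which is not meant. w2 and w3 have b4 (66,138)/(230,137), b2 (208,262)/(350,262) and b3 (314,199)/(468,199). I'll enlarge these for exact pixels and diameters.

Run:
```python
import cv2,numpy as np
def cell(im,u,v,w,s):
    M=np.float32([[s,0,-s*(u-w/2)],[0,s,-s*(v-w/2)]]); o=cv2.warpAffine(cv2.imread(f"pics/{im}.png"),M,(200,200),flags=cv2.INTER_CUBIC)
    for k in range(0,200,50): cv2.line(o,(k,0),(k,4),(0,255,255),1);cv2.line(o,(0,k),(4,k),(0,255,255),1)
    return o
def comp(L,w,name):
    c=[cell(*a,w,200/w) for a in L]; c+= [np.zeros_like(c[0])]*(12-len(c))
    cv2.imwrite(f"pics/{name}.png",np.vstack([np.hstack(c[i:i+4]) for i in (0,4,8)]))
comp([("w0",370,182),("w0",130,232),("w1",345,232),("w1",218,200),("w2",470,158),("w0",40,40),("w1",291,40),("scene0",120,189),("side0",329,384),("scene0",239,248),("side0",348,225),("side0",270,215)],80,"csaw")
comp([("w0",212,80),("w1",443,80),("w2",203,260),("w3",348,260),("w2",312,200),("w3",462,200),("w2",68,140),("w3",226,140)],120,"cblk")
```

```text
(no output)
```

View pics/csaw.png

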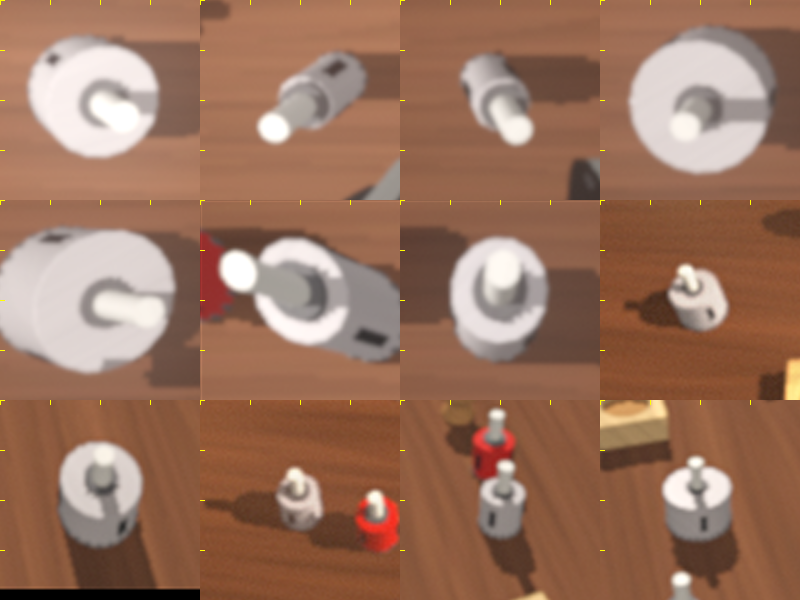

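View pics/cblk.png

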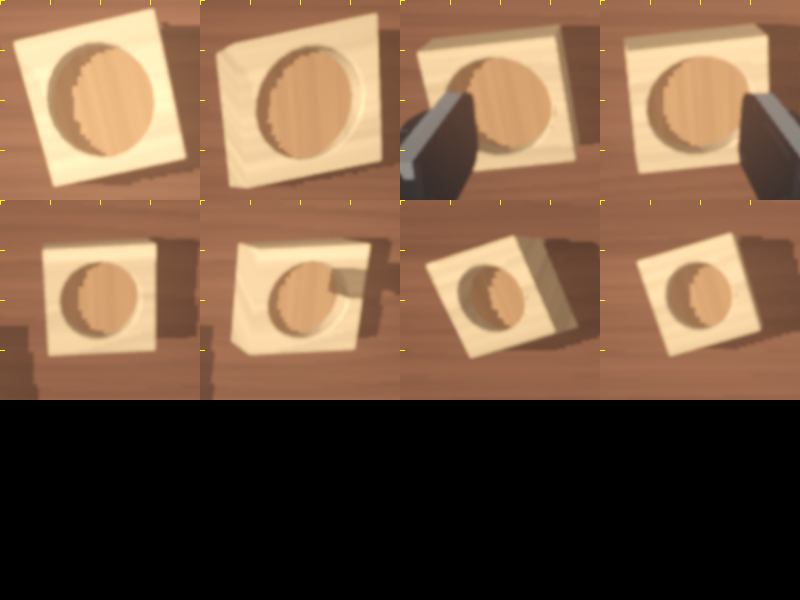

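Enlarged crops: saw A's disc is about 44 px, B is thin, C's is about 56 px and D's about 39 px. The red cup beside D is the look-alike and is not meant. All block top corners are visible. I'll triangulate and check against the given sizes.

```bash
cat > meas.py <<'E'
from h import *
np.set_printoptions(precision=3,suppress=True)
ctr=dict(zip("Aw0 Bw0 Bw1 Cw1 Cw2 Dw0 Dw1 Ascene Aside Dscene Dside Cside".split(),[(370,182),(130,232),(345,232),(218,200),(470,158),(40,40),(291,40),(120,189),(329,384),(239,248),(348,225),(270,215)]))
tip=dict(Aw0=(122,117),Bw0=(73,127),Bw1=(117,129),Cw1=(85,126),Cw2=(152,111),Dw0=(39,70),Dw1=(102,62),Ascene=(86,70),Aside=(104,54),Dscene=(95,73),Dside=(106,66),Cside=(97,63))
C=lambda n: cam(n) if n in("scene","side") else load(n)
for s in "ABCD":
    rs=[(k[1:],np.array(ctr[k])-40+np.array(t)/2.5) for k,t in tip.items() if k[0]==s]
    print(s,*tri([ray(C(n),uv) for n,uv in rs]), [onplane(C(n),uv,.07)[:2] for n,uv in rs])
# cup top left/right edges -> diameter at z=.04
for s,n,l,r in [("A","w0",(48,100),(158,93)),("B","w0",(78,105),(128,105)),("C","w1",(30,105),(170,105)),("D","w1",(50,90),(148,90))]:
    o=np.array(ctr[s+n])-40; print(s,"diam",np.linalg.norm(onplane(C(n),o+np.array(l)/2.5,.04)-onplane(C(n),o+np.array(r)/2.5,.04)))
B={"b1":[("w0",(212,80),[(13,42),(155,9),(187,158),(54,187)]),("w1",(443,80),[(37,42),(178,12),(182,162),(46,187)])],
"b2":[("w2",(203,260),[(17,53),(158,37),(175,160)]),("w3",(348,260),[(24,52),(169,37),None,(39,173)])],
"b3":[("w2",(312,200),[(42,50),(156,44),(156,150),(48,155)]),("w3",(462,200),[(61,48),(170,43),(156,150),(50,154)])],
"b4":[("w2",(68,140),[(26,64),(115,36),(156,132),(71,158)]),("w3",(226,140),[(37,62),(132,33),(161,130),(69,156)])]}
for b,vs in B.items():
    P=[[None if c is None else np.array(o)-60+np.array(c)*.6 for c in cs] for n,o,cs in vs]
    for (n,o,cs),p in zip(vs,P):
        X=[None if q is None else onplane(C(n),q,.03) for q in p]+[None]*(4-len(p))
        ds=[round(float(np.linalg.norm(X[i]-X[(i+1)%4])),3) for i in range(4) if X[i] is not None and X[(i+1)%4] is not None]
        cen=np.mean([ (X[i]+X[i+2])/2 for i in (0,1) if X[i] is not None and X[i+2] is not None],0)
        print(b,n,"sides",ds,"centre",cen[:2])
    print("   z",[float(tri([ray(C(vs[0][0]),a),ray(C(vs[1][0]),c)])[0][2].round(3)) for a,c in zip(*P) if a is not None and c is not None])
E
python3 meas.py
```

```text
A [ 0.5   -0.433  0.069] [0.0013288129163592233, 0.0010094258880617678, 0.0004970479612020651] [array([ 0.501, -0.434]), array([ 0.502, -0.431]), array([ 0.5  , -0.433])]
B [ 0.442 -0.161  0.07 ] [2.343255913523943e-05, 2.3432559135197766e-05] [array([ 0.442, -0.16 ]), array([ 0.442, -0.161])]
C [ 0.48  -0.014  0.07 ] [0.0007462699254072516, 0.0005283341952071654, 0.0005619847357639566] [array([ 0.48 , -0.013]), array([ 0.48 , -0.015]), array([ 0.48 , -0.015])]
D [ 0.65  -0.095  0.07 ] [0.0006193718134386161, 0.0019260034832733102, 0.0009640105365931585, 0.0012490732967730415] [array([ 0.65 , -0.096]), array([ 0.652, -0.095]), array([ 0.649, -0.094]), array([ 0.648, -0.095])]
A diam 0.048863034929908455
B diam 0.023500687160102066
C diam 0.06333763589136557
D diam 0.038645019421920696
b1 w0 sides [0.089, 0.088, 0.09, 0.089] centre [ 0.608 -0.263]
b1 w1 sides [0.087, 0.09, 0.09, 0.088] centre [ 0.609 -0.264]
   z [0.033, 0.03, 0.03, 0.029]
b2 w2 sides [0.103, 0.099] centre [0.349 0.293]
b2 w3 sides [0.104, 0.1] centre [0.349 0.292]
   z [0.026, 0.029]
b3 w2 sides [0.077, 0.076, 0.077, 0.076] centre [0.431 0.159]
b3 w3 sides [0.075, 0.078, 0.077, 0.077] centre [0.431 0.158]
   z [0.035, 0.03, 0.031, 0.032]
b4 w2 sides [0.064, 0.064, 0.064, 0.065] centre [0.502 0.436]
b4 w3 sides [0.065, 0.064, 0.065, 0.064] centre [0.502 0.436]
   z [0.03, 0.03, 0.031, 0.028]
```

All sizes and heights check out: A = saw_50 → b1, B = saw_26 → b4, C = saw_62 → b2, D = saw_38 → b3. I'll work from smallest to largest, starting with B.

```bash
cat >> h.py <<'E'
SAW={"26":(.442,-.161),"38":(.650,-.095),"50":(.500,-.433),"62":(.480,-.014)}
BLK={"26":(.502,.436),"38":(.431,.159),"50":(.608,-.264),"62":(.349,.2925)}
def rel(): return round(float(robot.current_tool_pos()[2]),4),round(float(robot.current_finger_gap()),3),round(float(robot.current_gripper_force()),1),round(robot.current_time_s(),1)
def pick(s,yaws=range(0,360,15)):
    x,y=SAW[s]; fingers.gripper_to(.5); go((x,y,.16),yaws)
    hit=robot.line_to((x,y,.0605),velocity=.12,f_stop=8); print(s,"down",hit,rel())
    if hit: return
    fingers.gripper_to(0,force=60); print("grip",rel())
    robot.line_to((x,y,.17),velocity=.15); print("lifted",rel(),np.round(robot.current_contact_force(),1))
def place(s):
    x,y=BLK[s]; go((x,y,.17)); robot.line_to((x,y,.1),velocity=.15); robot.pause(.2)
    hit=robot.line_to((x,y,.074),velocity=.03,f_stop=5); print("set",hit,rel(),np.round(robot.current_contact_force(),1))
    if not hit: return
    fingers.gripper_to(.35); robot.line_to((x,y,.17),velocity=.15); print("off",rel())
E
python3 - <<'E'
from h import *
pick("26"); place("26")
x,y=BLK["26"]; snap("p26")
E
```

```text
26 down False (0.0611, 0.5, 0.0, 8.9)
grip (0.0611, 0.116, 58.6, 9.3)
lifted (0.1689, 0.116, 58.4, 10.1) [-0.3  0.9 -0.4]
set True (0.0793, 0.114, 59.3, 13.8) [-0.1 -1.1  3.7]
off (0.1689, 0.355, 0.0, 14.9)
```

View pics/p26.png

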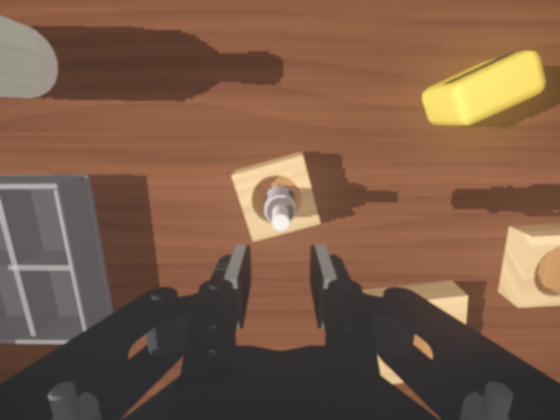

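The smallest saw stands upright in its recess at (280,205), and it touched down at the expected height (TCP 0.079). I'll do the rest the same way.

Run:
```python
from h import *
for s,yw in (("38",[75,90,105,255,270,285]),("50",range(0,360,15)),("62",range(0,360,15))):
    pick(s,yw)
    if not .08<robot.current_finger_gap()<.2: print("no grasp"); break
    n=robot.current_finger_gap(); place(s)
    if robot.current_finger_gap()<.2: print("not released"); break
else:
    x,y=.45,.2; go((x,y,.25),(0,180)); snap("f1"); go((.5,-.2,.25),(0,180)); snap("f2")
    a,b,c=[cv2.imread(f"pics/{n}.png") for n in("f1","f2","f2")]
    cv2.imwrite("pics/fin.png",cv2.resize(np.hstack([a,b]),(800,300),interpolation=cv2.INTER_AREA))
    im=vision.grab_frame("side"); cv2.imwrite("pics/side1.png",im[:,:,::-1]); print(robot.current_time_s())
```

```text
38 down False (0.0615, 0.496, 0.0, 18.2)
grip (0.0614, 0.112, 58.5, 18.6)
lifted (0.1685, 0.116, 58.4, 19.4) [-0.5  0.  -1.4]
set True (0.0793, 0.118, 59.1, 22.2) [-0.8 -0.5  3.4]
off (0.1692, 0.354, 0.0, 23.3)
50 down False (0.0615, 0.498, 0.0, 26.7)
grip (0.0616, 0.12, 58.5, 27.1)
lifted (0.1684, 0.111, 58.4, 27.9) [ 0.5 -0.3 -2.8]
set True (0.0796, 0.114, 59.1, 30.2) [-0.5 -0.1  4.4]
off (0.1689, 0.352, 0.0, 31.3)
62 down False (0.0611, 0.503, 0.0, 33.7)
grip (0.0614, 0.116, 58.6, 34.1)
lifted (0.1686, 0.116, 58.4, 35.0) [ 0.3  0.6 -3.2]
set True (0.0793, 0.116, 59.3, 37.7) [ 0.4 -0.7  4. ]
off (0.1692, 0.35, 0.0, 38.8)
41.1083
```

View pics/fin.png

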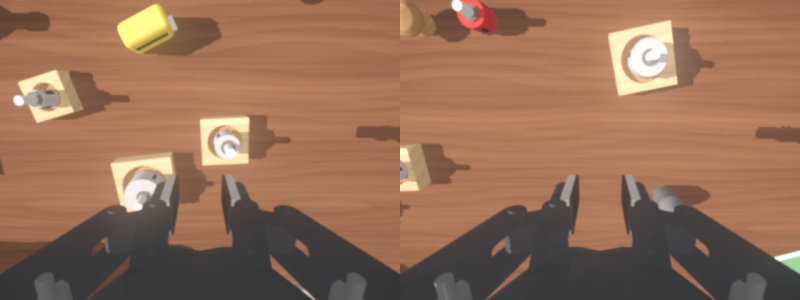

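View pics/side1.png

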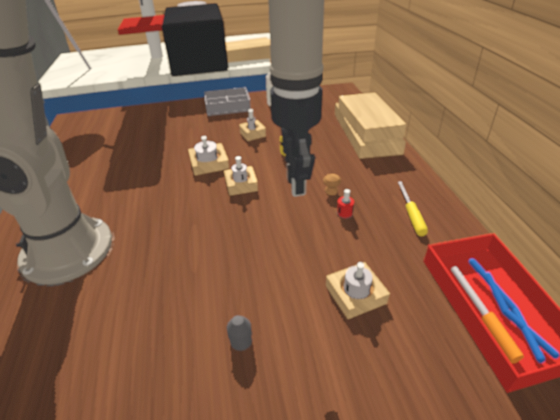

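All four saws stand upright in their blocks: side view (252,120), (205,152), (239,173) and (358,282). The chuck (240,332), knob (332,184) and red saw (346,207) are where they were, and the robot is clear.

```bash
python3 -c "
from station import workorder; print(workorder.close_job())"
```

```text
the job is handed in; nothing more can be done
None
```

All four hole saws stand shank up in their matching recesses, and I handed the job in at about 41 s with the chuck, knob and red look-alike left where they were.

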